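Load the long column into the column heater

TASK

Take the longer of the two columns from the storage rack, slide it nose (the end with the thin stub) first about two thirds of the way into the bore of the heater block and let go of it there. Then take it again close to its back end, push it fully home against the end of the bore and let go. Leave the shorter column in the rack and everything else on the bench where it is.

Things in the scene. Friction and masses are not known exactly. Their poses are not given: they have to be found in the camera images.
- long_column: the longer of two steel columns, loose, about 0.11 kg, 172 mm long, lying level: a 12 mm round barrel, a hexagonal nut (15 mm across flats, 17 across corners, 14 long) at each end and a thin stub (6 mm across, 8 long) beyond the nose nut only. This origin is half-way along, on its underside 7.5 mm below its axis. Own y runs along it from tail to nose, z up
- long_centre (a point): centre of the longer column: on its axis, half-way along; axes as the column's. From here, along its y, the tail nut runs from -86 to -72 mm, the barrel from -72 to +64, the nose nut from +64 to +78, the stub to +86. In the rack its last 36 mm are under the hood. It can be held by the barrel or across the tail nut
- long_nose (a point): tip of the longer column's thin stub, on its axis, 86 mm from the centre; this end goes into the bore first
- long_tail (a point): back end of the longer column, on its axis, 86 mm from the centre, under the rack's hood at the start
- short_centre (a point): centre (on the axis, half-way along) of the other column, which is like the longer one but 122 mm long, so sticks out less; it stays in the rack
- rack: grey storage rack, fixed, 132 mm (x) by 160 mm (y), 10 mm base plate. Origin on the bench under the middle of its bays, z up. Two bays along its y, at x = -30 and +30 mm; either column may be in either. Both lie nose to +y, centre at about y = 0, axis about 50 mm above the bench. From y = -43 to +24 mm the barrel is free at the sides, above, and below down to the base plate
- rack_hood (a point): middle of the front (+y) top edge of the rack's hood, 68 mm above the bench, at the rack's y = -50 mm; axes as the rack's. The hood covers the columns' tails from y = -95 to -50 mm in pockets 21 mm wide, 19 mm high, open only to +y, with a ledge below reaching to y = -43. A column must be drawn forward about 40 mm before it can be lifted
- rack_saddles (a point): middle between the rack's two front saddles, at the height of the columns' axes, at the rack's y = +29 mm; axes as the rack's. Each saddle (y = +24 to +34 mm, 26 mm wide, its cheeks a little higher than the column's axis) carries a barrel and is open at the top
- bore_mouth (a point): centre of the mouth of the heater's bore, 50 mm above the bench; own y points into the bore along its axis, z up. The bore is level, square, 20 mm wide, 18.5 high, 138 deep, closed at the back, with a 4 mm bevel at the mouth and no spring or catch. A column in it rests on its nuts, axis about 2 mm below the bore's. When home, 34 mm of the longer column stand out
- bore_bottom (a point): centre of the closed end of the bore, 138 mm behind the mouth. The heater is a fixed aluminium block, 92 mm wide, 165 mm long from the mouth's face, with a black cover whose top is 96 mm above the bench; its mouth faces the rack's side of the bench
- beaker_centre (a point): glass-clear plastic beaker, 54 mm across, 69 mm tall, standing between the rack and the heater (loose, a bystander); this point is about its centre
- timer_centre (a point): white kitchen-type timer, 62 x 68 x 19 mm, lying flat on the bench in front of the heater's bore, below the path of the column (loose, a bystander); this point is about its centre
- solvent_bottle_centre (a point): clear bottle, 102 mm across, 236 mm tall, standing further back (fixed, a bystander); this point is about its centre
- wash_bottle_centre (a point): wash bottle with a bent spout, 66 x 109 mm, 215 mm tall, standing further back (fixed, a bystander); this point is about its centre
- tape_roll_centre (a point): black roll of tape, 107 mm across, 24 mm high, lying flat (fixed, a bystander); this point is about its centre
- hex_keys_centre (a point): folding hex key set, 26 x 100 x 21 mm, lying flat (loose, a bystander); this point is about its centre
- ferrule_case_centre (a point): clear parts case, 46 x 72 x 19 mm, lying flat (loose, a bystander); this point is about its centre

How it is judged:
By the outcome, as a careful person would: the job done as asked, in the order asked, and still so for the second after the job is handed in, with the robot touching nothing.
It also fails if it takes over 51 s, if anything falls off the work surface, if the arm or the gripper's body presses on something with over 40 N, if the wrist force passes 120 N, or if a joint passes its speed limit or range.

ROBOT

A 6-joint arm with a two-finger parallel gripper is mounted at the origin on a cart in front of the work surface, level with it; the furniture and walls round the work are solid. World frame = base frame: x ahead of the robot, y to its left, z up, the work surface at z = 0. Lengths are in m, angles in rad, forces in N, time in s.
With the tool pointing down it reaches from about 0.375 to 0.9 m from the base axis. Payload 3.1 kg.
Tool frame: the origin (TCP) lies at the very end of the fingers, on their centre line; the grasp point (between the pads) lies 19 mm behind it (manip.pinch_z is the distance from the TCP to the grasp point, in m); z points along the fingers, y is the line along which they close (so a half turn about z gives the same grasp; the last joint's range is limited). The gripper opens to 85 mm and grips with 20 to 120 N. Pads are 22 mm wide; open, the fingers measure 114 mm over their backs; the gripper's body (76 mm by 85 mm) begins 54 mm behind the grasp point. The pads swing forward as they close: fully open they stand 13 mm farther back than shut.
Start: joints at [-0.178, 0.527, 1.433, -0, 1.181, -0.178], TCP at [0.625, 0, 0.231] pointing down, gripper open.
Joint ranges: [-3.08, 3.08], [-0.75, 2.2], [0.22, 2.44], [-1.43, 4.57], [0, 2.65], [-2.85, 2.85]. Speed limits (rad/s): [2.79, 2.79, 3.14, 3.14, 3.14, 3.14].

INTERFACE

Orientations are given as a unit quaternion [x, y, z, w].
In Python, from station import manip gives the robot as it stands.
- The arm moves only by the tool servo_tool, never from a script. Its argument "commands" is one flat list of numbers, 7 for each row, row after row: the shift along the tool's x, y, z each as a share of 500 mm, from -1 to 1, then the turn, a rotation vector about the tool's x, y, z each as a share of 360 degrees, from -1 to 1, then the opening, from -1 (shut) to 1 (fully open). In form: [dx, dy, dz, rx, ry, rz, claw, dx, dy, dz, rx, ry, rz, claw, ...]. A call has 1 to 12 rows; each row shifts and turns the commanded pose from where the row before left it, along the tool's axes as they then stand; what a row does not reach is not made up. A row lasts 1/12 s, in which the tool goes at most 41.7 mm and 7.16 degrees, less where a joint would pass 70% of its speed; a pose out of reach is approached as far as the arm can. A call with a number of a shift or a turn outside -1 to 1 is refused whole. A call with a gripper value outside its range is refused whole. The fingers move at their own pace and stop on an object; "force" is the grip in N (left out, the last holds). Time passes only in rows, so rows that do not move let the fingers close. It gives the time, the measured TCP pose, the force, the opening and the grip force at its end, in the units of the state.
- manip.sense(): the state, without advancing time (a new reading comes with each control period).
- manip.snapshot(name): name is "scene" or "side" or "wrist"; returns a dict with "img" (400x640x3 uint8, red, green, blue), "mtx" (3x3 intrinsics, pixels), "world_to_cam" (4x4, takes a point from world to camera coordinates). Camera axes: x right, y up, looking along -z (the intrinsics and any distortion apply to the point x, -y, -z); pixel columns grow to the right and rows downward; lengths in m; the calibration is good to about 2 mm. A picture is of the moment at which its call begins. There is no depth.
- manip.sign_off(): hands the job in; it is judged then, once.
Trained networks look in a picture, given as the dict that the camera call returned (one of the last four; its "shot" number tells which), for a name from the list of things; names that differ only in an ending like _2 or _b are one class to them, and where a whole thing is asked for, a point or a joint stands for the part that bears it (a point fixed in the world has none). Each returns a list of dicts, best first, with "conf" (0 to 1); they miss things now and then, are a little off and sometimes report something else, mostly with a low value. They report only what shows in the picture. A call takes as long as a camera call.
- manip.look_for(picture, query): "box" ([left, top, width, height] in pixels, round what is visible of it).
- manip.silhouettes(picture, query): "pixels" (400x640 bool, what is visible of it) and "box" ([left, top, width, height] in pixels, round what is visible of it).
The state is a dict: "t": time; "q": joint angles; "qd": joint speeds; "tau": joint torques, N m; "tcp_pos": TCP position; "tool_rot": TCP orientation; "force": force on the tool from outside, world axes, zero at the start; "ft_torque": the same for the moment, N m; "finger_gap": opening from 0.0 (shut) to 1.0 (fully open); "gripper_force": force on a finger pad.
Only numpy, scipy, OpenCV 4.12 (cv2) and the standard library are available. Lean on these libraries where they do the work, as an engineer would, in place of code of your own. Each camera call takes 0.05 s, during which the arm holds its last target. There are 200 camera calls.

## Working session

There is one attempt and no reset: what is moved stays moved. The work goes in short steps, Python scripts to look and compute and a tool call to move; the robot and the scene stay as the last step left them, time stands still between calls to the robot, and variables do not carry over. Pictures are saved under pics/ and viewed, at most 10 in all, crops included, and the job is handed in when it is done.

Besides the shell and the picture viewer there is one more tool, called by a JSON object that holds its "op" and its "data". servo_tool: Moves the arm, as the interface text tells. Its arguments: {"type":"object","properties":{"commands":{"type":"array"},"force":{"type":"number"}},"required":["commands"]}

```bash
mkdir -p pics; ls
cat > h.py <<'E'
import numpy as np, cv2
from station import manip
def P(s,p):
    c=s["world_to_cam"]@np.append(p,1); v=s["mtx"]@np.array([c[0],-c[1],-c[2]]); return v[:2]/v[2]
def ray(s,uv):
    T=np.linalg.inv(s["world_to_cam"]); d=np.linalg.inv(s["mtx"])@np.array([uv[0],uv[1],1.]); d=T[:3,:3]@np.array([d[0],-d[1],-d[2]]); return T[:3,3],d
def onz(s,uv,z):
    o,d=ray(s,uv); return o+d*(z-o[2])/d[2]
E
python3 - <<'E'
from h import *
ims=[]
for n in["scene","side"]:
    s=manip.snapshot(n); im=s["img"][:,:,::-1].copy(); cv2.imwrite(f"pics/{n}0.png",im)
    print(n,np.linalg.inv(s["world_to_cam"])[:3,3].round(3),s["mtx"][0,0])
    for q in["long_column","long_centre","long_nose","short_centre","rack","rack_hood","rack_saddles","bore_mouth","bore_bottom","beaker_centre","timer_centre"]:
        for r in manip.look_for(s,q)[:2]: 
            b=np.array(r["box"]); c=b[:2]+b[2:]/2
            print(q,b.round(),round(r["conf"],2),onz(s,c,.05).round(3))
print(manip.sense()["tool_rot"])
E
```

```text
pics
scene [ 0.084 -0.963  0.934] 456.93379683416737
long_column [298. 251.  23.  36.] 0.74 [ 0.42  -0.281  0.05 ]
long_centre [302. 252.  19.  36.] 0.48 [ 0.424 -0.287  0.05 ]
long_nose [301. 252.  24.  35.] 0.61 [ 0.427 -0.286  0.05 ]
short_centre [266. 187.  22.  16.] 0.73 [0.47  0.018 0.05 ]
short_centre [327. 250.  20.  30.] 0.56 [ 0.488 -0.303  0.05 ]
rack [295. 261.  71.  61.] 0.84 [ 0.431 -0.37   0.05 ]
rack_hood [295. 260.  68.  63.] 0.61 [ 0.43  -0.367  0.05 ]
rack_saddles [296. 261.  67.  62.] 0.89 [ 0.43  -0.369  0.05 ]
rack_saddles [308. 114.  21.  51.] 0.48 [0.72  0.222 0.05 ]
bore_bottom [241. 136.  42.  48.] 0.95 [0.5   0.206 0.05 ]
timer_centre [267. 185.  19.  19.] 0.53 [0.469 0.022 0.05 ]
side [ 0.406 -1.14   1.039] 394.7376266676408
long_column [288. 233.   6.  29.] 0.69 [ 0.424 -0.285  0.05 ]
long_centre [290. 233.   5.  28.] 0.6 [ 0.43  -0.283  0.05 ]
long_nose [335. 141.  28.  56.] 0.42 [0.691 0.091 0.05 ]
long_nose [298. 200.  18.  18.] 0.15 [ 0.496 -0.116  0.05 ]
short_centre [309. 241.   2.  21.] 0.51 [ 0.484 -0.312  0.05 ]
rack [279. 244.  47.  44.] 0.94 [ 0.452 -0.368  0.05 ]
rack [298. 200.  16.  19.] 0.48 [ 0.494 -0.115  0.05 ]
rack_hood [279. 245.  42.  40.] 0.79 [ 0.445 -0.363  0.05 ]
rack_saddles [281. 249.  43.  44.] 0.81 [ 0.45  -0.385  0.05 ]
bore_mouth [288. 135.  25.  39.] 0.71 [0.509 0.223 0.05 ]
bore_bottom [287. 135.  24.  43.] 0.74 [0.5  0.21 0.05]
beaker_centre [297. 200.  20.  21.] 0.73 [ 0.496 -0.119  0.05 ]
timer_centre [292. 178.  18.  14.] 0.6 [0.491 0.021 0.05 ]
timer_centre [289. 234.   4.  27.] 0.55 [ 0.424 -0.285  0.05 ]
[ 7.07092788e-01  7.07120774e-01 -4.06032673e-06 -9.94630475e-06]
```

View pics/scene0.png

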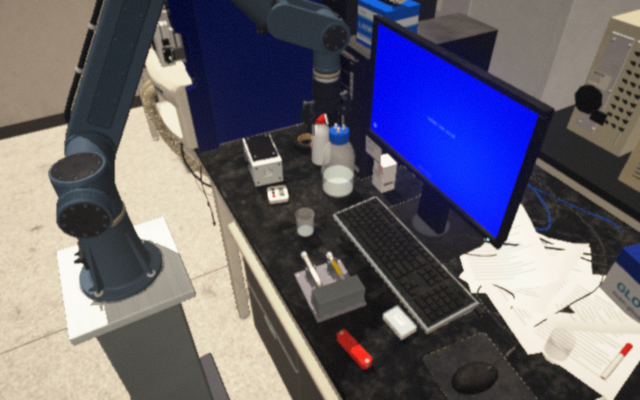

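View pics/side0.png

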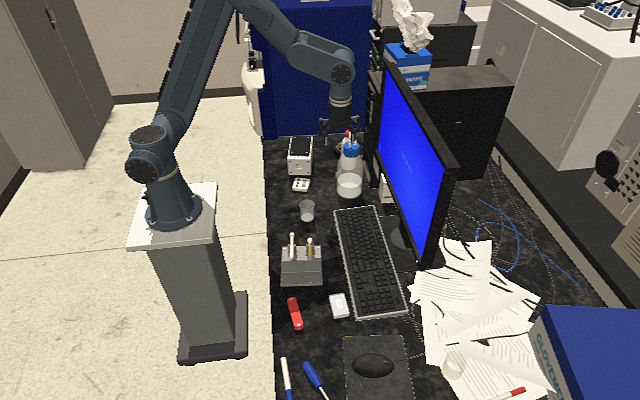

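The images show the rack near (0.45,-0.34). The taller-standing white column is at about x=0.42 (scene px 310,262) and the shorter gold one at about x=0.485 (px 337,263). The beaker is at about (0.5,-0.12), the timer at (0.49,0.02), and the heater mouth faces -y near (0.49,0.13). I'll move above the rack next.

{"op": "servo_tool", "data": {"commands": [-0.05, -0.034, -0.01, 0, 0, 0, 1, -0.05, -0.034, -0.01, 0, 0, 0, 1, -0.05, -0.034, -0.01, 0, 0, 0, 1, -0.05, -0.034, -0.01, 0, 0, 0, 1, -0.05, -0.034, -0.01, 0, 0, 0, 1, -0.05, -0.034, -0.01, 0, 0, 0, 1, -0.05, -0.034, -0.01, 0, 0, 0, 1, -0.05, -0.034, -0.01, 0, 0, 0, 1, -0.05, -0.034, -0.01, 0, 0, 0, 1, -0.05, -0.034, -0.01, 0, 0, 0, 1, 0, 0, 0, 0, 0, 0, 1]}}

```text
t: 2.12
tcp_pos: [0.4533, -0.2545, 0.2825]
tool_rot: [0.709, 0.705, -0.001, 0.002]
force: [0.7, 0.8, -0.5]
finger_gap: 0.995
gripper_force: 0.0
```

```bash
cat > look.py <<'E'
from h import *
import sys
s=manip.snapshot("wrist"); cv2.imwrite(f"pics/{sys.argv[1]}.png",s["img"][:,:,::-1]); np.save("w.npy",{k:s[k] for k in("img","mtx","world_to_cam")},allow_pickle=True)
T=np.linalg.inv(s["world_to_cam"]); print("cam",T[:3,3].round(3),"look",-T[:3,2].round(2),s["mtx"][0,0])
for q in sys.argv[2:]:
    for r in manip.look_for(s,q)[:2]:
        b=np.array(r["box"]); print(q,b.round(),round(r["conf"],2),onz(s,b[:2]+b[2:]/2,.05).round(3))
st=manip.sense(); print(st["t"],st["tcp_pos"],st["tool_rot"],st["finger_gap"])
E
python3 look.py w1 long_column long_nose short_centre rack rack_hood rack_saddles
```

```text
cam [ 0.453 -0.18   0.425] look [-0.   -0.3  -0.95] 357.88787521544066
long_nose [287. 123.  23. 126.] 0.79 [ 0.426 -0.286  0.05 ]
short_centre [339. 156.  22. 101.] 0.94 [ 0.483 -0.31   0.05 ]
rack [262. 143. 121. 152.] 0.91 [ 0.453 -0.324  0.05 ]
rack_hood [260. 144. 121. 151.] 0.76 [ 0.45  -0.325  0.05 ]
rack_saddles [260. 142. 121. 151.] 0.85 [ 0.45  -0.322  0.05 ]
2.4667 [ 0.45539995 -0.24887848  0.28106529] [ 7.06485760e-01  7.07727185e-01  7.83738466e-05 -3.10265536e-04] 0.9996193811268334
```

View pics/w1.png

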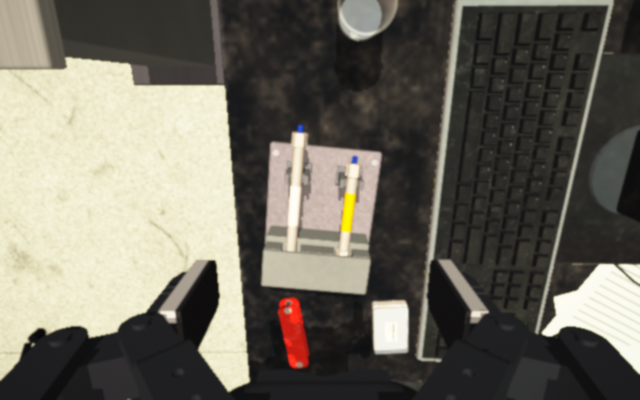

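The wrist view shows the long white column running from its nose tip at (300,125) to the hood edge at (291,250), and the short one from (354,157) to (344,255). The rack is turned by a few degrees.

Run:
```python
from h import *
s=np.load("w.npy",allow_pickle=True).item()
im=s["img"].astype(int)
# row-wise centres of bright barrel
g=im.min(2)
for r in [130,136,142,150,160,190,200,210,220,230,240,246]:
    x=np.arange(280,318); row=g[r,280:318]; m=row>150
    print(r, x[m].min() if m.any() else None, x[m].max() if m.any() else None, row[::3])
for uv in[(300,125),(299,140),(295,190),(292.5,228),(291.5,247)]: print(uv,onz(s,uv,.05).round(4))
for uv in[(271,142),(381,152),(262,289),(366,294)]: print("rack",uv,onz(s,uv,.01).round(4))
v=cv2.resize(s["img"][110:310,230:410,::-1],None,fx=3,fy=3,interpolation=cv2.INTER_CUBIC); cv2.imwrite("pics/w1c.png",v)
```

```text
130 None None [39 41 41 40 44 54 45 38 53 45 42 39 37]
136 293 304 [ 37  41  45  43 138 210 231 229 166 107  50  40  37]
142 292 303 [106  95  83  73 157 218 231 230 149  93  44  44  39]
150 280 317 [177 171 182 181 167 200 219 184 114 155 173 178 177]
160 280 317 [176 178 169 165 172 214 218 167 103 104 166 176 182]
190 280 317 [178 171 170 146 244 249 233 134 105 108 127 181 170]
200 280 317 [176 176 169 204 247 248 218 113 152 163 177 174 175]
210 280 317 [179 174 174 222 249 245 190 110 167 170 171 182 180]
220 280 317 [169 177 177 235 249 240 155 131 176 181 177 171 173]
230 287 296 [109 109 123 206 222 179  81 101 109 110 112 115 120]
240 280 317 [175 175 170 216 213 163 171 179 179 172 166 166 167]
246 283 299 [102 155 172 218 203 147 168 120 107 107 111 115 119]
(300, 125) [ 0.4297 -0.2198  0.05  ]
(299, 140) [ 0.4283 -0.2352  0.05  ]
(295, 190) [ 0.4225 -0.2898  0.05  ]
(292.5, 228) [ 0.4184 -0.3345  0.05  ]
(291.5, 247) [ 0.4166 -0.358   0.05  ]
rack (271, 142) [ 0.3931 -0.2433  0.01  ]
rack (381, 152) [ 0.5213 -0.2557  0.01  ]
rack (262, 289) [ 0.3718 -0.4377  0.01  ]
rack (366, 294) [ 0.5096 -0.4461  0.01  ]
```

View pics/w1c.png

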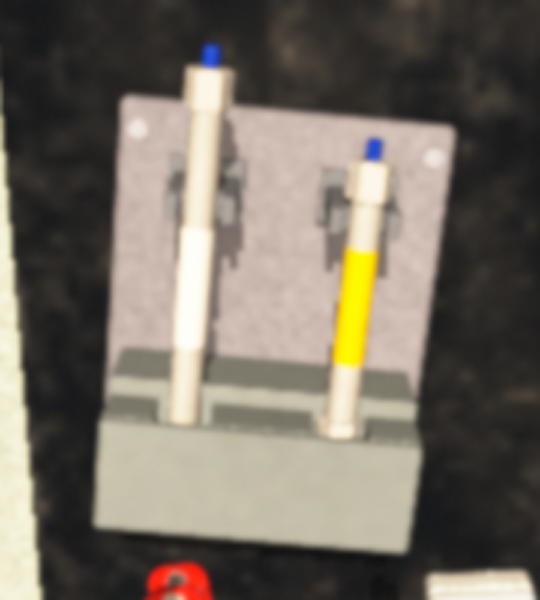

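{"op": "servo_tool", "data": {"commands": [0, 0, 0, 0, 0, 0.0153, 0, -0.0438, -0.0141, 0.065, 0, 0, 0, 0, -0.0438, -0.0141, 0.065, 0, 0, 0, 0, -0.0438, -0.0141, 0.065, 0, 0, 0, 0, -0.0438, -0.0141, 0.065, 0, 0, 0, 0, 0, 0, 0, 0, 0, 0, 0, 0, 0, 0, 0, 0, 0, 0]}}

```text
t: 3.05
tcp_pos: [0.4178, -0.3336, 0.1493]
tool_rot: [0.741, 0.672, 0.0, -0.003]
force: [1.0, 0.2, 0.1]
finger_gap: 0.497
gripper_force: 0.0
```

```bash
python3 look.py w2 long_nose short_centre rack
```

```text
cam [ 0.425 -0.26   0.293] look [-0.03 -0.29 -0.96] 357.88787521544066
short_centre [397.  64.  34. 171.] 0.61 [ 0.482 -0.306  0.05 ]
rack [278.  68. 180. 228.] 0.7 [ 0.449 -0.326  0.05 ]
rack [310.  18.  30. 217.] 0.36 [ 0.423 -0.285  0.05 ]
3.25 [ 0.41985501 -0.33410171  0.153029  ] [7.39665241e-01 6.72973076e-01 4.27442715e-05 1.60262793e-03] 0.4971223089391785
```

View pics/w2.png

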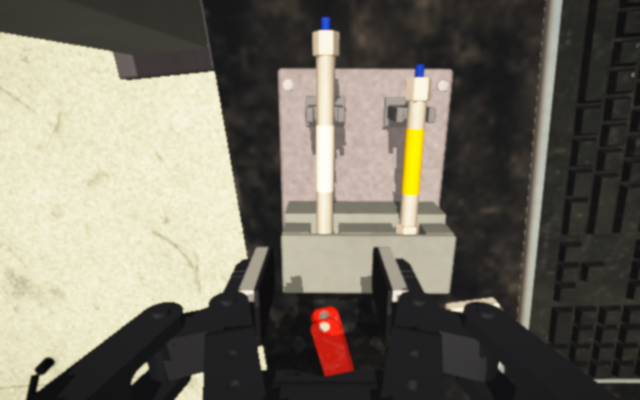

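The close view shows the long column from its nose at (326,18) to the hood at (324,233), centred between the fingers at (255–395). I'll check the numbers.

Run:
```python
from h import *
s=np.load("w.npy",allow_pickle=True).item()
a=onz(s,(326,18),.05); b=onz(s,(324.5,215),.05); m=onz(s,(325,160),.05); u=(a-b)/np.linalg.norm(a-b)
print(a,b,m,u,"centre",a-.086*u); 
h=[onz(s,p,.068) for p in((283,236),(455,237))];print("hood front edge",h)
hm=(h[0]+h[1])/2; print("rack origin from hood", hm+.05*u)
st=manip.sense(); from scipy.spatial.transform import Rotation as R
M=R.from_quat(st["tool_rot"]).as_matrix(); t=a-.086*u-.028*u; t[2]=.031
print(t,"tool delta mm",1e3*M.T@(t-st["tcp_pos"]),M[:,0])
```

```text
[ 0.43025524 -0.21972782  0.05      ] [ 0.41695277 -0.34778731  0.05      ] [ 0.42115663 -0.30785801  0.05      ] [0.10332139 0.99464802 0.        ] centre [ 0.4213696  -0.30526755  0.05      ]
hood front edge [array([ 0.38804392, -0.35364987,  0.068     ]), array([ 0.50417409, -0.36563149,  0.068     ])]
rack origin from hood [ 0.45127507 -0.30990828  0.068     ]
[ 0.41847661 -0.3331177   0.031     ] tool delta mm [  1.10527755  -1.76130181 122.02303536] [ 0.09421447  0.99554972 -0.00209382]
```

{"op": "servo_tool", "data": {"commands": [0.002, -0.003, 0.0605, 0, 0, 0, 0, 0, 0, 0.0605, 0, 0, 0, 0, 0, 0, 0.0605, 0, 0, 0, 0, 0, 0, 0.0605, 0, 0, 0, 0, 0, 0, 0, 0, 0, 0, 0, 0, 0, 0, 0, 0, 0, 0]}}

```text
t: 3.75
tcp_pos: [0.4174, -0.3324, 0.0306]
tool_rot: [0.74, 0.673, 0.0, -0.001]
force: [-0.0, -0.7, -0.2]
finger_gap: 0.496
gripper_force: 0.0
```

{"op": "servo_tool", "data": {"commands": [0, 0, 0, 0, 0, 0, -1, 0, 0, 0, 0, 0, 0, -1, 0, 0, 0, 0, 0, 0, -1, 0, 0, 0, 0, 0, 0, -1, 0, 0, 0, 0, 0, 0, -1, 0, 0, 0, 0, 0, 0, -1], "force": 50}}

```text
t: 4.25
tcp_pos: [0.4183, -0.3345, 0.0327]
tool_rot: [0.74, 0.672, 0.0, 0.002]
force: [0.6, 1.6, 7.4]
finger_gap: 0.12
gripper_force: 48.8
```

{"op": "servo_tool", "data": {"commands": [0.01, 0, -0.002, 0, 0, 0, -1, 0.018, 0, 0, 0, 0, 0, -1, 0.018, 0, 0, 0, 0, 0, -1, 0.018, 0, 0, 0, 0, 0, -1, 0.018, 0, 0, 0, 0, 0, -1, 0.018, 0, 0, 0, 0, 0, -1, 0, 0, 0, 0, 0, 0, -1, 0, 0, 0, 0, 0, 0, -1]}}

```text
t: 4.92
tcp_pos: [0.4231, -0.2922, 0.0328]
tool_rot: [0.738, 0.674, -0.004, 0.007]
force: [-14.0, -25.4, 0.9]
finger_gap: 0.118
gripper_force: 67.2
```

```bash
python3 look.py w3 long_nose short_centre
```

```text
cam [ 0.429 -0.216  0.175] look [-0.02 -0.31 -0.95] 357.88787521544066
short_centre [449. 168.  61. 209.] 0.57 [ 0.485 -0.294  0.05 ]
5.0667 [ 0.42310198 -0.29220693  0.03278288] [ 0.7387053   0.67398071 -0.00339058  0.0072791 ] 0.11766586906349019
```

View pics/w3.png

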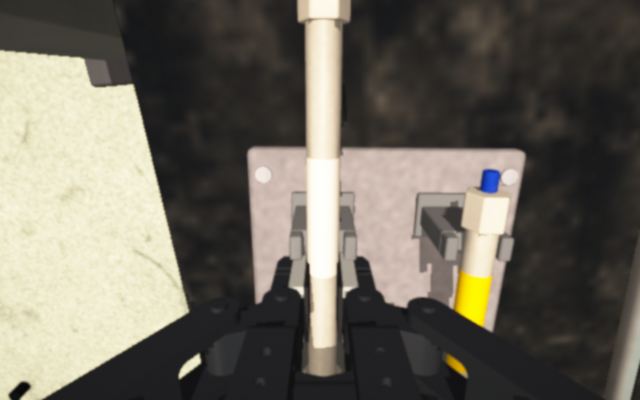

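The fingers stopped against the saddle (25 N) after drawing the column 42 mm, which is just enough to clear the hood. In the picture the nose nut's back edge is at (323,20). I'll relax the push and check the column's position.

{"op": "servo_tool", "data": {"commands": [-0.0155, 0, 0, 0, 0, 0, -1, 0, 0, 0, 0, 0, 0, -1, 0, 0, 0, 0, 0, 0, -1]}}

```text
t: 5.32
tcp_pos: [0.4218, -0.2928, 0.0324]
tool_rot: [0.74, 0.672, -0.0, 0.002]
force: [-2.0, -5.0, 6.5]
finger_gap: 0.122
gripper_force: 51.9
```

Run:
```python
from h import *
s=np.load("w.npy",allow_pickle=True).item()
u=np.array([.099,.995,0]);c=np.array([.4214,-.3053,.05])
for d in(40,42,44,46): print(d,P(s,c+u*(d+64)/1e3+[0,0,.0075]),P(s,c+u*(d+64)/1e3))
s=manip.snapshot("scene")
for d in (0,42): print([P(s,c+u*(d+k)/1e3).round() for k in(-86,86)])
```

```text
40 [325.7887019   29.08618128] [325.44136076  32.25675203]
42 [325.86070962  21.71523266] [325.50695067  25.36629655]
44 [325.93355957  14.25807116] [325.57325927  18.40034068]
46 [326.00726661   6.71317532] [325.64029843  11.35763668]
[array([328., 301.]), array([301., 251.])]
[array([321., 288.]), array([296., 241.])]
```

The column moved with the gripper (42 mm) without slipping. I'll lift it and carry it towards the heater.

{"op": "servo_tool", "data": {"commands": [0, 0, -0.02, 0, 0, 0, -1, 0, 0, -0.05, 0, 0, 0, -1, 0, 0, -0.06, 0, 0, 0, -1, 0, 0, -0.06, 0, 0, 0, -1, 0, 0, -0.06, 0, 0, 0, -1, 0, 0, 0, 0, 0, 0, -1]}}

```text
t: 5.87
tcp_pos: [0.4231, -0.2919, 0.1611]
tool_rot: [0.74, 0.673, 0.0, 0.004]
force: [0.2, -1.0, -0.1]
finger_gap: 0.117
gripper_force: 51.1
```

{"op": "servo_tool", "data": {"commands": [0.0594, 0.006, 0, 0, 0, 0, -1, 0.0594, 0.006, 0, 0, 0, 0, -1, 0.0594, 0.006, 0, 0, 0, 0, -1, 0.0594, 0.006, 0, 0, 0, 0, -1, 0.0594, 0.006, 0, 0, 0, 0, -1, 0.0594, 0.006, 0, 0, 0, 0, -1, 0.0594, 0.006, 0, 0, 0, 0, -1, 0.0594, 0.006, 0, 0, 0, 0, -1, 0.0594, 0.006, 0, 0, 0, 0, -1, 0.0594, 0.006, 0, 0, 0, 0, -1, 0, 0, 0, 0, 0, 0, -1, 0, 0, 0, 0, 0, 0, -1]}}

```text
t: 6.87
tcp_pos: [0.4779, 0.0039, 0.1554]
tool_rot: [0.739, 0.674, -0.001, -0.001]
force: [-0.7, -0.1, -1.6]
finger_gap: 0.115
gripper_force: 51.1
```

```bash
python3 look.py w4 bore_mouth long_column timer_centre beaker_centre bore_bottom
python3 - <<'E'
from h import *
for n in("scene","side"):
    s=manip.snapshot(n); im=s["img"][:,:,::-1]; np.save(n+".npy",s,allow_pickle=True)
    c=P(s,[.5,.13,.05]).astype(int); cr=cv2.resize(im[c[1]-35:c[1]+35,c[0]-45:c[0]+45],None,fx=6,fy=6,interpolation=cv2.INTER_CUBIC); cv2.imwrite(f"pics/{n}1.png",cr); print(n,c)
w=cv2.imread("pics/w4.png"); a=cv2.imread("pics/scene1.png"); 
cv2.imwrite("pics/m.png",np.hstack([cv2.resize(w,(420,262)) if 0 else a[:, :540][:, :400], cv2.imread("pics/side1.png")[:, 70:470]]))
E
```

```text
cam [0.485 0.078 0.299] look [-0.03 -0.29 -0.96] 357.88787521544066
bore_mouth [349.   3.  40.   5.] 0.63 [0.517 0.123 0.05 ]
long_column [293.   0.  59. 377.] 0.77 [0.477 0.007 0.05 ]
timer_centre [285.  41.  95. 102.] 0.7 [0.49  0.074 0.05 ]
beaker_centre [337. 342.  12.  25.] 0.73 [ 0.481 -0.139  0.05 ]
bore_bottom [349.   0.  46.   9.] 0.52 [0.519 0.123 0.05 ]
bore_bottom [299.   0.  54. 372.] 0.16 [0.479 0.009 0.05 ]
7.1667 [0.47926829 0.00057192 0.15616833] [ 7.40885304e-01  6.71631526e-01 -1.56466234e-04 -1.86591872e-04] 0.11846457689860329
scene [271 172]
side [300 167]
```

View pics/w4.png

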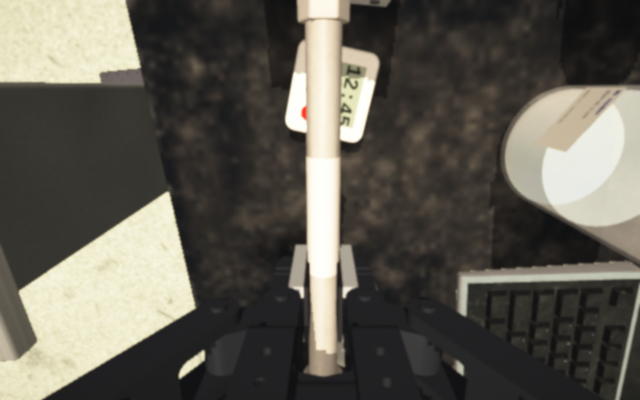

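View pics/m.png

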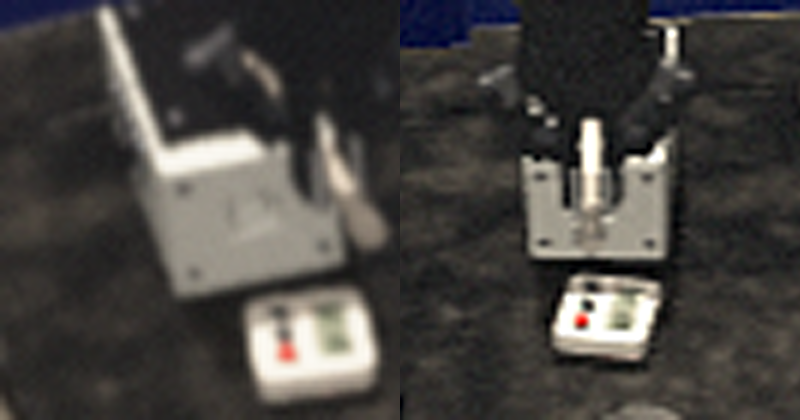

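The wrist view shows the column held straight (x≈323) above the timer (330,90), with only the heater's lower edge at the top. In the crops, the heater's lower front corners are at about (178,298)/(345,262) in scene and (528,260)/(662,260) in side.

{"op": "servo_tool", "data": {"commands": [0.03, 0, -0.05, 0, 0, 0, -1, 0.05, 0, -0.05, 0, 0, 0, -1, 0.05, 0, -0.05, 0, 0, 0, -1, 0.05, 0, -0.05, 0, 0, 0, -1, 0.02, 0, 0, 0, 0, 0, -1, 0, 0, 0, 0, 0, 0, -1, 0, 0, 0, 0, 0, 0, -1]}}

```text
t: 7.85
tcp_pos: [0.4882, 0.1007, 0.2555]
tool_rot: [0.74, 0.673, -0.001, -0.0]
force: [0.0, 0.4, -0.6]
finger_gap: 0.119
gripper_force: 51.1
```

```bash
python3 look.py w5 bore_mouth bore_bottom
python3 - <<'E'
from h import *
for n,l,r in(("scene",(255.7,186.7),(283.5,180.7)),("side",(288,175.3),(310.3,175.3))):
    s=np.load(n+".npy",allow_pickle=True).item(); a,b=onz(s,l,0),onz(s,r,0); print(n,a.round(4),b.round(4),np.linalg.norm(a-b),np.arctan2(*(b-a)[1::-1]), (a+b)/2)
E
```

```text
cam [0.495 0.175 0.398] look [-0.03 -0.29 -0.96] 357.88787521544066
bore_mouth [264.   2. 125. 134.] 0.82 [0.5   0.188 0.05 ]
bore_bottom [266.   0. 129. 133.] 0.85 [0.503 0.191 0.05 ]
bore_bottom [294.   0.  57. 374.] 0.18 [0.485 0.077 0.05 ]
8.0 [0.48802943 0.09986174 0.25475312] [ 0.74075334  0.67177448 -0.00152271 -0.00110873] 0.1203113621284699
scene [0.4489 0.1478 0.    ] [0.541  0.1321 0.    ] 0.09342420498787615 -0.16870466134576542 [0.49497436 0.13994623 0.        ]
side [0.4461 0.1518 0.    ] [0.5384 0.138  0.    ] 0.09328833452057901 -0.14900990492534258 [0.49224821 0.14487949 0.        ]
```

View pics/w5.png

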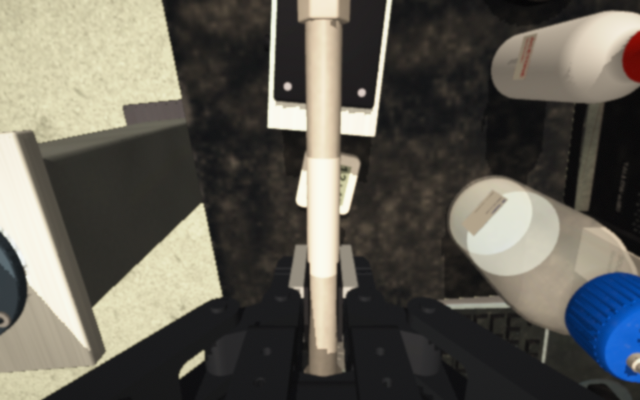

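The top view shows the heater's front top edge from (268,128) to (376,136) and its side edges running up to (274,0) and (392,0). It is turned slightly clockwise relative to the tool.

Run:
```python
from h import *
s=np.load("w.npy",allow_pickle=True).item(); g=cv2.cvtColor(s["img"],cv2.COLOR_RGB2GRAY).astype(float)
g=cv2.GaussianBlur(g,(3,3),0)
def line(p):return np.polyfit(*zip(*p),1)
def sub(v,k):  # subpixel peak
    d=np.abs(np.gradient(v)); i=d.argmax(); lo=max(i-2,0); w=d[lo:i+3]; return k+(w*np.arange(lo,lo+len(w))).sum()/w.sum()
L=line([(r,sub(g[r,255:277],255)) for r in range(20,120,4)]); R_=line([(r,sub(g[r,374:400],374)) for r in range(20,125,4)])
F=line([(c,sub(g[122:145,c],122)) for c in list(range(274,303,3))+list(range(345,372,3))])
def X(S):
    # x=S0*r+S1, r=F0*x+F1
    r=(F[0]*S[1]+F[1])/(1-F[0]*S[0]); return (S[0]*r+S[1],r)
a,b=X(L),X(R_); print(a,b)
for z in(.08,.085,.09,.096):
    A,B=onz(s,a,z),onz(s,b,z); l=onz(s,(np.polyval(L,30),30),z); rr=onz(s,(np.polyval(R_,30),30),z)
    print(z,np.linalg.norm(A-B).round(4),((A+B)/2).round(4),"front yaw",np.arctan2(*(B-A)[1::-1]).round(4),"side yaws",[-np.arctan2(*(q-p)[:2]).round(4) for p,q in((A,l),(B,rr))])
st=manip.sense()
from scipy.spatial.transform import Rotation as R
M=R.from_quat(st["tool_rot"]).as_matrix();print(M[:,0],np.arctan2(-M[0,0],M[1,0]))
# column in hand: axis relative
from itertools import chain
c=[onz(s,p,st["tcp_pos"][2]+.019) for p in((323,40),(322,250))]; print(c,"col yaw",-np.arctan2(*(c[0]-c[1])[:2]))
```

```text
(np.float64(266.96234007938284), np.float64(127.76966515557643)) (np.float64(373.7429919755705), np.float64(136.5488031483458))
0.08 0.0945 [0.489  0.1358 0.08  ] front yaw -0.177 side yaws [np.float64(-0.218), np.float64(-0.1342)]
0.085 0.0931 [0.4891 0.1364 0.085 ] front yaw -0.177 side yaws [np.float64(-0.218), np.float64(-0.1342)]
0.09 0.0916 [0.4892 0.137  0.09  ] front yaw -0.177 side yaws [np.float64(-0.218), np.float64(-0.1342)]
0.096 0.0898 [0.4893 0.1377 0.096 ] front yaw -0.177 side yaws [np.float64(-0.218), np.float64(-0.1342)]
[ 9.74334659e-02  9.95241746e-01 -7.66270052e-04] -0.09758831751692887
[array([0.49633967, 0.18863064, 0.27375312]), array([0.48888372, 0.11490699, 0.27375312])] col yaw -0.10079098459009837
```

{"op": "servo_tool", "data": {"commands": [0, 0, 0, 0, 0, 0.0117, -1, -0.0537, -0.0018, 0.0775, 0, 0, 0, -1, -0.0537, -0.0018, 0.0775, 0, 0, 0, -1, -0.0537, -0.0018, 0.0775, 0, 0, 0, -1, -0.0537, -0.0018, 0.0775, 0, 0, 0, -1, 0, 0, 0.05, 0, 0, 0, -1, 0, 0, 0.05, 0, 0, 0, -1, 0, 0, 0.03, 0, 0, 0, -1, 0, 0, 0, 0, 0, 0, -1, 0, 0, 0, 0, 0, 0, -1]}}

```text
t: 8.83
tcp_pos: [0.4689, 0.0073, 0.0532]
tool_rot: [0.765, 0.644, -0.001, -0.001]
force: [0.8, -0.7, 0.4]
finger_gap: 0.117
gripper_force: 51.1
```

```bash
cat > err.py <<'E'
from h import *
from scipy.spatial.transform import Rotation as R
for _ in range(3): s=manip.snapshot("wrist"); st=manip.sense(); 
M=R.from_quat(st["tool_rot"]).as_matrix(); yaw=np.arctan2(-M[0,0],M[1,0]); m=np.array([.491,.138,.05]); w=np.array([.171,.985,0]); v=np.array([.985,-.171,0])
p=st["tcp_pos"]; d=p-m; print(st["t"],p.round(4),"yaw",yaw.round(4),"along",(d@w).round(4),"lat",(d@v).round(4),"nosez slope",M[2,0].round(4),st["force"].round(1))
E
python3 err.py
python3 - <<'E'
from h import *
for n in("scene","side"):
    s=manip.snapshot(n); c=P(s,[.49,.11,.05]).astype(int); cr=cv2.resize(s["img"][c[1]-40:c[1]+30,c[0]-33:c[0]+33,::-1],None,fx=6,fy=6,interpolation=cv2.INTER_CUBIC); cv2.imwrite(f"pics/{n}2.png",cr)
a,b=[cv2.imread(f"pics/{n}2.png") for n in("scene","side")]; cv2.imwrite("pics/m2.png",np.hstack([a,b]))
E
```

```text
8.9833 [0.4706 0.0076 0.0552] yaw -0.17 along -0.1319 lat 0.0022 nosez slope -0.0001 [ 0.4  1.  -0.5]
```

View pics/m2.png

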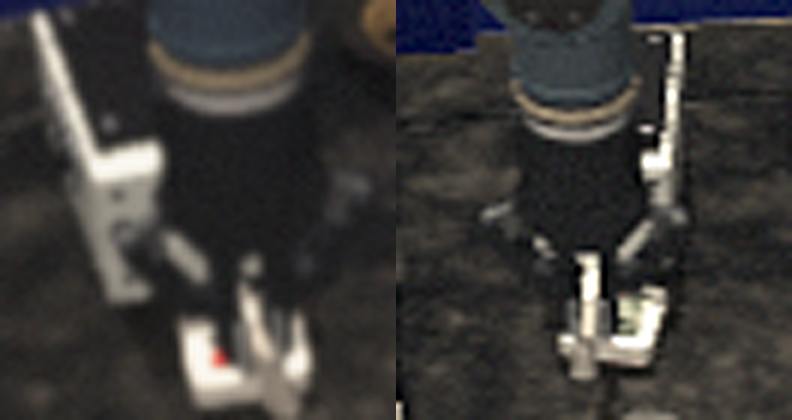

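The gripper hides the mouth in both outside views. The column is in line above the timer and about 16 mm short of the heater face. I'll finish the descent and correct sideways.

{"op": "servo_tool", "data": {"commands": [0, -0.0044, 0.02, 0, 0, 0, -1, 0, 0, 0.0255, 0, 0, 0, -1, 0, 0, 0, 0, 0, 0, -1, 0, 0, 0, 0, 0, 0, -1]}}

```text
t: 9.42
tcp_pos: [0.4679, 0.0085, 0.032]
tool_rot: [0.764, 0.645, 0.0, 0.0]
force: [0.5, 0.4, 0.2]
finger_gap: 0.12
gripper_force: 51.1
```

```bash
python3 err.py
```

```text
9.5667 [0.4684 0.0084 0.0324] yaw -0.1695 along -0.1316 lat -0.0001 nosez slope -0.0001 [-0.6  0.1 -2.6]
```

{"op": "servo_tool", "data": {"commands": [0.012, 0, 0, 0, 0, 0, -1, 0.012, 0, 0, 0, 0, 0, -1, 0.012, 0, 0, 0, 0, 0, -1, 0.012, 0, 0, 0, 0, 0, -1, 0.012, 0, 0, 0, 0, 0, -1, 0, 0, 0, 0, 0, 0, -1]}}

```text
t: 10.07
tcp_pos: [0.4729, 0.0392, 0.0316]
tool_rot: [0.764, 0.645, 0.0, -0.0]
force: [-0.2, -0.2, -1.3]
finger_gap: 0.116
gripper_force: 51.1
```

```bash
python3 err.py
```

```text
10.2167 [0.4728 0.0382 0.0316] yaw -0.169 along -0.1014 lat -0.0008 nosez slope -0.0001 [ 0.1  0.5 -1.1]
```

{"op": "servo_tool", "data": {"commands": [0.014, 0, 0, 0, 0, 0, -1, 0.014, 0, 0, 0, 0, 0, -1, 0.014, 0, 0, 0, 0, 0, -1, 0.014, 0, 0, 0, 0, 0, -1, 0.014, 0, 0, 0, 0, 0, -1, 0.014, 0, 0, 0, 0, 0, -1, 0, 0, 0, 0, 0, 0, -1]}}

```text
t: 10.8
tcp_pos: [0.4802, 0.0807, 0.0316]
tool_rot: [0.764, 0.645, 0.0, 0.0]
force: [-0.1, 0.9, -0.9]
finger_gap: 0.117
gripper_force: 51.1
```

```bash
python3 err.py
```

```text
10.95 [0.4799 0.0795 0.0316] yaw -0.1691 along -0.0595 lat -0.0009 nosez slope -0.0001 [ 0.4  0.3 -1. ]
```

{"op": "servo_tool", "data": {"commands": [0.014, 0, 0, 0, 0, 0, -1, 0.014, 0, 0, 0, 0, 0, -1, 0.014, 0, 0, 0, 0, 0, -1, 0.014, 0, 0, 0, 0, 0, -1, 0.014, 0, 0, 0, 0, 0, -1, 0.008, 0, 0, 0, 0, 0, -1, 0, 0, 0, 0, 0, 0, -1]}}

```text
t: 11.53
tcp_pos: [0.4867, 0.1189, 0.0316]
tool_rot: [0.764, 0.645, 0.0, 0.0]
force: [0.0, -0.4, -0.6]
finger_gap: 0.121
gripper_force: 51.1
```

```bash
python3 err.py
```

```text
11.6833 [0.4864 0.1179 0.0316] yaw -0.1693 along -0.0206 lat -0.0011 nosez slope -0.0001 [ 0.7 -0.2 -1.8]
```

{"op": "servo_tool", "data": {"commands": [0, 0, 0.001, 0, 0, 0, 0, 0, 0, 0, 0, 0, 0, 0, 0, 0, 0, 0, 0, 0, 0, 0, 0, 0, 0, 0, 0, 0, 0, 0, 0, 0, 0, 0, 0, 0, 0, 0, 0, 0, 0, 0, 0, 0, 0, 0, 0, 0, 0]}}

```text
t: 12.27
tcp_pos: [0.4865, 0.1177, 0.0311]
tool_rot: [0.765, 0.645, 0.0, 0.0]
force: [-0.3, 0.5, -0.4]
finger_gap: 0.499
gripper_force: 0.0
```

{"op": "servo_tool", "data": {"commands": [-0.015, 0, 0, 0, 0, 0, 0, -0.025, 0, 0, 0, 0, 0, 0, -0.025, 0, 0, 0, 0, 0, 0, -0.025, 0, 0, 0, 0, 0, 0, 0, 0, 0, 0, 0, 0, 0, 0, 0, 0, 0, 0, 0, 0]}}

```text
t: 12.77
tcp_pos: [0.4789, 0.0728, 0.0311]
tool_rot: [0.765, 0.644, -0.0, -0.0]
force: [-0.7, 0.8, 0.7]
finger_gap: 0.498
gripper_force: 0.0
```

```bash
python3 err.py
python3 - <<'E'
from h import *
from scipy.spatial.transform import Rotation as R
s=manip.snapshot("wrist"); cv2.imwrite("pics/w6.png",s["img"][:,:,::-1])
m=np.array([.491,.138,.048]); w=np.array([.171,.985,0])
for q in("long_column","long_tail"):
    for r in manip.silhouettes(s,q)[:2]:
        b=r["box"]; ys,xs=np.where(r["pixels"]); print(q,np.round(b),round(r["conf"],2),len(ys)); 
        for y in range(int(ys.min()),int(ys.max())+1,max(1,(int(ys.max())-int(ys.min()))//6)): print(y,xs[ys==y].min() if (ys==y).any() else 0,xs[ys==y].max() if (ys==y).any() else 0)
for d in(0,-60,-63,-77): print(d,P(s,m+w*d/1e3+[0,0,.0075]).round(),P(s,m+w*d/1e3).round())
E
```

```text
12.9167 [0.4791 0.0738 0.0311] yaw -0.1693 along -0.0653 lat -0.0008 nosez slope 0.0001 [-0.2 -0.5  0.2]
long_column [300. 130.  44. 182.] 0.57 6141
129 306 330
159 307 338
189 307 338
219 307 338
249 308 337
279 302 342
309 308 336
long_tail [301. 129.  41. 185.] 0.96 6157
129 305 330
159 306 339
189 307 338
219 307 338
249 308 337
279 302 342
309 308 337
0 [327. 114.] [326. 113.]
-60 [326. 279.] [326. 269.]
-63 [326. 286.] [326. 276.]
-77 [326. 318.] [326. 306.]
```

The networks put the released column where expected: nut start at row ~279, tail at row ~311, centred at x≈322 between the fingers. I'll regrip on the tail nut and push.

{"op": "servo_tool", "data": {"commands": [0, 0, 0, 0, 0, 0, -1, 0, 0, 0, 0, 0, 0, -1, 0, 0, 0, 0, 0, 0, -1, 0, 0, 0, 0, 0, 0, -1, 0, 0, 0, 0, 0, 0, -1, 0, 0, 0, 0, 0, 0, -1], "force": 50}}

```text
t: 13.57
tcp_pos: [0.479, 0.0735, 0.0311]
tool_rot: [0.764, 0.645, 0.0, -0.0]
force: [-0.1, 0.7, 0.3]
finger_gap: 0.161
gripper_force: 48.7
```

{"op": "servo_tool", "data": {"commands": [0.012, 0, 0, 0, 0, 0, -1, 0.014, 0, 0, 0, 0, 0, -1, 0.014, 0, 0, 0, 0, 0, -1, 0.014, 0, 0, 0, 0, 0, -1, 0.014, 0, 0, 0, 0, 0, -1, 0, 0, 0, 0, 0, 0, -1]}}

```text
t: 14.07
tcp_pos: [0.4852, 0.1086, 0.0313]
tool_rot: [0.764, 0.645, 0.001, 0.0]
force: [-0.6, 1.6, 2.8]
finger_gap: 0.162
gripper_force: 48.8
```

```bash
python3 err.py
```

```text
14.2167 [0.4849 0.1076 0.0312] yaw -0.1692 along -0.031 lat -0.0008 nosez slope 0.0005 [0.1 2.1 1.3]
```

{"op": "servo_tool", "data": {"commands": [0.008, 0, 0, 0, 0, 0, -1, 0.006, 0, 0, 0, 0, 0, -1, 0.004, 0, 0, 0, 0, 0, -1, 0, 0, 0, 0, 0, 0, -1]}}

```text
t: 14.55
tcp_pos: [0.4863, 0.1159, 0.0313]
tool_rot: [0.764, 0.645, 0.0, 0.0]
force: [-1.6, -1.8, 5.0]
finger_gap: 0.162
gripper_force: 49.0
```

```bash
python3 err.py
```

```text
14.7 [0.4862 0.1159 0.0312] yaw -0.1699 along -0.0226 lat -0.0009 nosez slope 0.0002 [-0.1 -1.3  4.8]
```

{"op": "servo_tool", "data": {"commands": [0.003, 0, 0, 0, 0, 0, -1, 0.003, 0, 0, 0, 0, 0, -1, 0, 0, 0, 0, 0, 0, -1]}}

```text
t: 14.95
tcp_pos: [0.4862, 0.1163, 0.0311]
tool_rot: [0.764, 0.646, -0.002, 0.001]
force: [-2.9, -15.4, 5.6]
finger_gap: 0.16
gripper_force: 49.1
```

```bash
python3 err.py
```

```text
15.1 [0.4862 0.1162 0.0312] yaw -0.1676 along -0.0223 lat -0.001 nosez slope -0.0036 [ -1.2 -14.2   6.1]
```

It met the bore's end (15 N) at the expected depth. I'll ease off the push, open and retreat upwards.

{"op": "servo_tool", "data": {"commands": [-0.004, 0, 0, 0, 0, 0, -1, 0, 0, 0, 0, 0, 0, 0, 0, 0, 0, 0, 0, 0, 0, 0, 0, 0, 0, 0, 0, 0, 0, 0, 0, 0, 0, 0, 0, 0, 0, 0, 0, 0, 0, 0]}}

```text
t: 15.6
tcp_pos: [0.4863, 0.1171, 0.0309]
tool_rot: [0.764, 0.645, -0.0, -0.0]
force: [0.8, 0.5, 0.3]
finger_gap: 0.501
gripper_force: 0.0
```

{"op": "servo_tool", "data": {"commands": [0, 0, -0.02, 0, 0, 0, 0, 0, 0, -0.05, 0, 0, 0, 0, 0, 0, -0.06, 0, 0, 0, 0, 0, 0, -0.06, 0, 0, 0, 0, -0.06, 0, -0.06, 0, 0, 0, 0, -0.06, 0, -0.06, 0, 0, 0, 0, 0, 0, 0, 0, 0, 0, 0, 0, 0, 0, 0, 0, 0, 0]}}

```text
t: 16.27
tcp_pos: [0.4774, 0.0578, 0.1873]
tool_rot: [0.765, 0.644, 0.002, 0.002]
force: [0.0, 0.2, -0.1]
finger_gap: 0.503
gripper_force: 0.0
```

```bash
python3 err.py
python3 - <<'E'
from h import *
s=manip.snapshot("wrist"); cv2.imwrite("pics/w7.png",s["img"][:,:,::-1]); np.save("w.npy",{k:s[k] for k in("img","mtx","world_to_cam")},allow_pickle=True)
m=np.array([.491,.138,.048]); w=np.array([.171,.985,0]); v=np.array([.985,-.171,0])
for q in("long_tail","timer_centre","beaker_centre","bore_mouth"):
    for r in manip.look_for(s,q)[:1]: print(q,np.round(r["box"]),round(r["conf"],2))
for d in(0,-20,-34): print(d,P(s,m+w*d/1e3+[0,0,.0075]).round(),P(s,m+w*d/1e3-[0,0,.0075]).round())
E
```

```text
16.4167 [0.4755 0.0594 0.1843] yaw -0.1693 along -0.0801 lat -0.0018 nosez slope 0.0002 [0.1 1.1 0.3]
long_tail [312.  79.  25.  48.] 0.98
timer_centre [298. 114.  80.  80.] 0.65
beaker_centre [343. 302.  48.  68.] 0.71
bore_mouth [250.   2. 151.  81.] 0.62
0 [326.  77.] [326.  78.]
-20 [326. 106.] [326. 105.]
-34 [326. 125.] [326. 123.]
```

```bash
python3 -c "
from h import *
print(manip.sign_off())"
```

```text
the job is handed in; nothing more can be done
None
```

The long column is fully home in the heater bore, released first at about two thirds depth and then regripped near its tail and pushed in until it met the bore's end (about 15 N, at the expected depth). I left the short column and the other things on the bench alone, and handed the job in at about 16 s.

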